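Press a dowel home with a bench-mounted locking plier press

ROBOT

A 6-joint arm with a two-finger parallel gripper is mounted at the origin on a cart in front of the work surface, level with it; the furniture and walls round the work are solid. World frame = base frame: x ahead of the robot, y to its left, z up, the work surface at z = 0. Lengths are in m, angles in rad, forces in N, time in s.
With the tool pointing down it reaches from about 0.35 to 0.775 m from the base axis. Payload 7.3 kg.
Tool frame: the origin (TCP) lies midway between the tips of the shut fingers; the grasp point (between the pads) lies 19 mm behind it; z points along the fingers, x is the direction in which the jaws open and shut, and the axes are right-handed (so a half turn about z gives the same grasp; the last joint's range is limited). The gripper opens to 92 mm and grips with 3 to 60 N. Pads are 19 mm wide; open, the fingers measure 130 mm over their backs; the gripper's body (75 mm by 190 mm) begins 47 mm behind the grasp point.
Start: joints at [-1.291, 0.342, 1.524, -0, 1.275, -0.146], TCP at [0.217, -0.478, 0.227] pointing down, gripper open.
Joint ranges: [-2.53, 2.53], [-0.77, 2.02], [0.04, 2.7], [-1, 4.14], [0.28, 2.66], [-3.11, 3.11]. Speed limits (rad/s): [2.57, 2.57, 3.14, 3.14, 3.14, 3.14].

INTERFACE

Orientations are given as a unit quaternion [x, y, z, w].
In Python, from cell import manip gives the robot as it stands.
- The arm moves only by the tool servo_tool, never from a script. Its argument "plan" is one flat list of numbers, 6 for each row, row after row: the shift along the tool's x, y, z in units of 30 mm (1.0 is 30 mm), then the turn, a rotation vector about the tool's x, y, z in units of 6 degrees (1.0 is 6 degrees). A call has 1 to 20 rows; each row shifts and turns the pose as measured when the row begins, along the tool's axes as they then stand; what a row does not reach is not made up. A row lasts 1/10 s, in which the tool goes at most 50 mm and 8.59 degrees, less where a joint would pass 70% of its speed; a pose out of reach is approached as far as the arm can. A call is refused whole if a number of a shift passes 1 or a number of a turn 1, either way. A call with a gripper value outside its range is refused whole. "jaw" is the opening, from 0 (shut) to 1 (fully open), set as the call begins (left out, the last holds). The fingers move at their own pace and stop on an object; the grip force is fixed at half the most. Time passes only in rows, so rows that do not move let the fingers close. It gives the time, the measured TCP pose, the force and the opening at its end, in the units of the state.
- manip.state(): the state, without advancing time (a new reading comes with each control period).
- manip.get_image(name): name is "scene" or "top" or "wrist"; returns a dict with "pixels" (384x512x3 uint8, blue, green, red), "z_map" (384x512 float32, m along the optical axis (not along the pixel's ray), 0 where there is no reading), "fov_y" (degrees; the focal length in pixels is half the picture's height over the tangent of half this angle, whatever the lens; pixels are square), "cx", "cy" (the principal point, pixels), "xyz" and "attitude" of the camera in the world; the wrist camera has in their place "mount" (4x4, takes a point from camera to tool coordinates, whose origin is the TCP and whose axes are the tool frame's). Camera axes: x right, y up, looking along -z (the intrinsics and any distortion apply to the point x, -y, -z); pixel columns grow to the right and rows downward; lengths in m; the calibration is good to about 2 mm. A picture is of the moment at which its call begins: read the wrist's pose just before it.
- manip.finish_job(): hands the job in, once; it reports no verdict.
The state is a dict: "time": time; "joint_positions": joint angles; "dq": joint speeds; "joint_torque": joint torques, N m; "tool_pos": TCP position; "orientation": TCP orientation; "wrist_force": force on the tool from outside, world axes, zero at the start; "moment": the same for the moment, N m; "gripper_width": opening from 0.0 (shut) to 1.0 (fully open).
Only numpy, scipy, OpenCV 4.12 (cv2) and the standard library are available. Lean on these libraries where they do the work, as an engineer would, in place of code of your own. Each camera call takes 0.05 s, during which the arm holds its last target.

TASK

Lay the brass dowel in the cradle of the locking-plier press, then squeeze the moving handle in until it snaps over centre and locks by itself, so that the ram presses the dowel fully home in the socket. Let it stay locked for a moment, then pull the orange release lever outward, away from the fixed handle, so that the press springs open and leaves the dowel home. Feel your way: stop pushing as soon as it snaps, for pushing on against the stop of the locked handle strains the press, never load it with more than about 35 N anywhere, and leave the loose things around it where they are.

Things in the scene. Friction and masses are not known exactly. Their poses are not given: they have to be found in the camera images.
- press: bolted press, dark base plate 90 x 190 x 10 mm. Origin on the table under the head. +y: pressing direction, head to socket; -y: side of the plier handles; -x: side on which the moving handle stands out. Grey head x -43..43, y -35..15, top z 59 mm. Fixed handle: bar x 32..42, y -35..-150, z 40..58 mm, with a screw end to y -165
- handle_pivot (a point): fixed point: vertical pivot of the moving handle. Its grip bar, 10 mm thick, 135 mm long, z 40..58 mm, nominally leans from the press's -y axis 0.22 rad out (to -x) when open, 0.09 rad in when locked; but the bar is set on its hub at an unknown angle of -0.09..0.09 rad more (10 mm at 110 mm from the pivot) that no reading tells: find it by touch. Axes as the press
- handle (a joint): hub of the moving handle, rad: 0 open, dead centre 0.26, locked on its stop at 0.31. A stiff spring pushes it open below 0.26 and into the lock beyond. Pushed 110 mm from its pivot toward the fixed handle, the bar resists with up to about 22 N (more if fast: damped); past dead centre it runs to the stop by itself. Never push it on against the stop with more than a few N (10 at most)
- release (a joint): orange lever on the handle's hub, rad: 0 at rest (sprung), grows as its tab is pulled to -x (outward), limit 0.7. Tab 12 x 12 mm, upright, z 66..95 mm free, 80 mm from the pivot, at the nominal lean whatever the bar's set. When locked, pulling it 15 to 25 mm with up to about 12 N works the hub back over dead centre (lever then about 0.4) and the press springs open outward. Do not pull the bar
- cradle (a point): middle of the cradle on the dowel's axis, 46 mm above the table: place the dowel's centre here (within 4 mm), along the press's y. Two rods on a 14 mm wide pedestal carry it from below; fingers can pass on either side. The open ram's pad (20 mm disc) is 19 mm to -y, the socket block (44 mm wide, top z 68 mm) 19 mm to +y. Axes as the press
- socket_mouth (a point): centre of the socket's mouth in the aluminium block, 46 mm above the table; blind hole 20 mm in diameter, chamfered, 24 mm deep to +y. Axes as the press. Home: the dowel stands on the bottom of the hole, its centre 9 mm inside, 6 mm of it showing. The ram's sprung pad pushes it there and keeps about 8 N on it while locked
- dowel: loose brass dowel, 18 mm in diameter, 30 mm long, 60 g, chamfered ends. Origin at its centre, y axis along its length, both ends alike. It starts lying on the rest with its axis 32 mm above the table
- rest: fixed black dowel rest: foot 60 x 60 x 6 mm, with a 14 mm wide pedestal along its y axis carrying two steel rods, the dowel on them. Origin on the table
- timer: loose white timer, 20 x 68 x 60 mm, bystander; origin at the middle of its underside
- dropper: loose brown dropper bottle, 36 mm across, 103 mm high, bystander; origin at the middle of its underside
- dish: loose covered petri dish, 90 mm across, 15 mm high, bystander; origin at the middle of its underside
- beaker: loose clear beaker, 54 mm across, 68 mm high, bystander; origin at the middle of its underside
- screwdriver: loose red screwdriver lying down, 175 mm long, bystander; origin at the middle of its underside

How it is judged:
By the outcome, as a careful person would: the job done as asked, in the order asked, and still so for the second after the job is handed in, with the robot touching nothing.
It also fails if it takes over 72 s, if anything falls off the work surface, if the arm or the gripper's body presses on something with over 40 N, if the wrist force passes 120 N, or if a joint passes its speed limit or range.

## Working session

There is one attempt and no reset: what is moved stays moved. The work goes in short steps, Python scripts to look and compute and a tool call to move; the robot and the scene stay as the last step left them, time stands still between calls to the robot, and variables do not carry over. Pictures are saved under pics/ and viewed, and the job is handed in when it is done.

Besides the shell and the picture viewer there is one more tool, called after "Request:" as a command line: name --argument value ..., lists and objects as JSON in quotes. servo_tool: Moves the arm, as the interface text tells. Its arguments: {"type":"object","properties":{"plan":{"type":"array","items":{"type":"number"}},"jaw":{"type":"number"}},"required":["plan"]}

```bash
ls; mkdir -p pics; cat > h.py <<'E'
import numpy as np, cv2
from scipy.spatial.transform import Rotation as R
from cell import manip
def grab(n):
    s=manip.state(); d=manip.get_image(n); return s,d
def campose(s,d):
    if 'mount' in d:
        T=np.eye(4);T[:3,:3]=R.from_quat(s['orientation']).as_matrix();T[:3,3]=s['tool_pos'];return T@np.array(d['mount'])
    T=np.eye(4);a=np.array(d['attitude'])
    T[:3,:3]=R.from_quat(a).as_matrix() if a.size==4 else a.reshape(3,3)
    T[:3,3]=d['xyz'];return T
def cloud(s,d):
    z=np.array(d['z_map']);h,w=z.shape
    f=h/2/np.tan(np.radians(d['fov_y'])/2)
    v,u=np.mgrid[:h,:w]
    p=np.stack([(u-d['cx'])/f*z,-(v-d['cy'])/f*z,-z],-1)
    T=campose(s,d)
    q=p@T[:3,:3].T+T[:3,3]; q[z==0]=np.nan
    return q
E
python3 - <<'E'
from h import *
for n in ['scene','top','wrist']:
    s,d=grab(n); cv2.imwrite(f'pics/{n}0.png',d['pixels']); 
    print(n,{k:v for k,v in d.items() if k not in('pixels','z_map')})
    q=cloud(s,d); np.savez(f'{n}0.npz',q=q,px=d['pixels'])
print(s)
E
```

```text
pics
scene {'fov_y': 42.492643853459526, 'cx': 261.71466334759435, 'cy': 193.10090281096882, 'xyz': array([-0.01448656,  1.03283511,  0.63301836]), 'attitude': array([-0.13468543,  0.51805818,  0.81858498, -0.20831271])}
top {'fov_y': 43.93945375010922, 'cx': 257.1593544610612, 'cy': 196.42354872562424, 'xyz': array([ 0.3626224 , -0.01902556,  1.21828589]), 'attitude': array([ 0.06616746, -0.07192195, -0.70185878,  0.70558015])}
wrist {'fov_y': 71.14187014380957, 'cx': 255.62809602332197, 'cy': 192.1916302762964, 'mount': array([[ 9.99999605e-01, -4.38094091e-04, -7.73972928e-04,
         3.76849765e-04],
       [-6.24280693e-04, -9.65600146e-01, -2.60030708e-01,
        -6.96593600e-02],
       [-6.33430455e-04,  2.60031089e-01, -9.65600037e-01,
        -1.58771991e-01],
       [ 0.00000000e+00,  0.00000000e+00,  0.00000000e+00,
         1.00000000e+00]])}
{'time': 0.1, 'joint_positions': array([-1.29097120e+00,  3.42680984e-01,  1.52488746e+00, -9.35253430e-06,
        1.27542170e+00, -1.45973669e-01]), 'dq': array([-0.00084387, -0.00099497, -0.00158895,  0.00186146,  0.00117711,
       -0.00136007]), 'joint_torque': array([ 1.82896631e-03, -4.32006061e+01, -2.44694799e+01,  7.18412292e-02,
        5.26040629e-02, -4.29266777e-05]), 'tool_pos': array([ 0.21678164, -0.47776402,  0.22611184]), 'orientation': array([ 8.40550468e-01, -5.41732796e-01, -5.28968241e-04, -4.56571907e-04]), 'wrist_force': array([0.04900705, 0.4708117 , 0.23373856]), 'moment': array([0.0765761 , 0.06378071, 0.01397241]), 'gripper_width': 0.9969838908299885}
```

View pics/scene0.png

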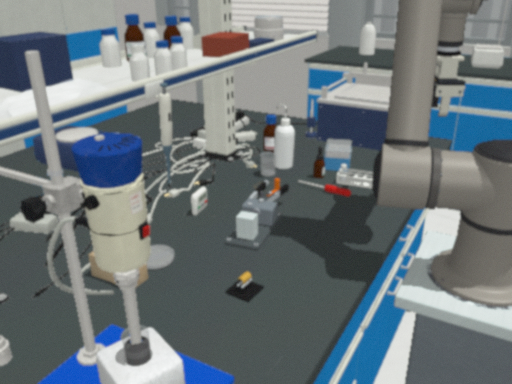

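View pics/top0.png

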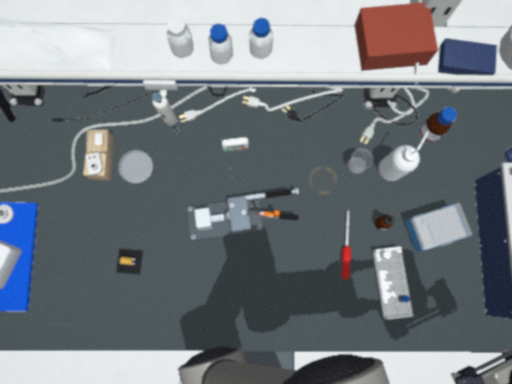

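View pics/wrist0.png

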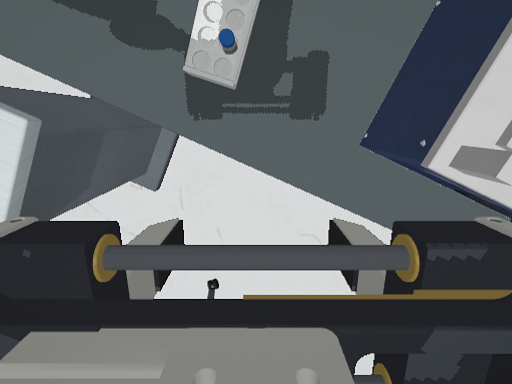

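```bash
python3 - <<'E'
from h import *
D=np.load('top0.npz');px=D['px'];q=D['q']
cv2.imwrite('pics/topz.png',cv2.resize(px[160:290,100:350],None,fx=3.2,fy=3.2,interpolation=cv2.INTER_CUBIC))
zz=q[...,2]
v=np.nan_to_num(zz)[160:290,100:350]
cv2.imwrite('pics/topzz.png',cv2.resize(cv2.applyColorMap((np.clip(v/0.11,0,1)*255).astype(np.uint8),cv2.COLORMAP_JET),None,fx=3.2,fy=3.2,interpolation=cv2.INTER_NEAREST))
for u,v in [(129,262),(203,218),(240,210),(290,191),(268,214),(290,216),(322,180),(235,145),(346,250),(384,221)]:
    print(u,v,q[v,u].round(4))
E
```

```text
129 262 [0.4304 0.2857 0.0382]
203 218 [0.5356 0.1036 0.0711]
240 210 [0.5578 0.0142 0.0595]
290 191 [ 0.6056 -0.1093  0.0637]
268 214 [ 0.5477 -0.0548  0.0626]
290 216 [ 0.5438 -0.1092  0.0579]
322 180 [ 6.491e-01 -1.988e-01  3.000e-04]
235 145 [0.7264 0.029  0.0545]
346 250 [ 0.4638 -0.2517  0.0232]
384 221 [ 0.533  -0.3416  0.056 ]
```

View pics/topz.png

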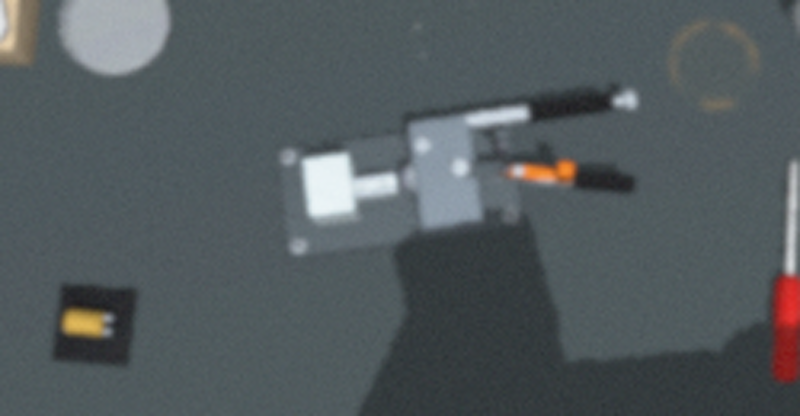

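View pics/topzz.png

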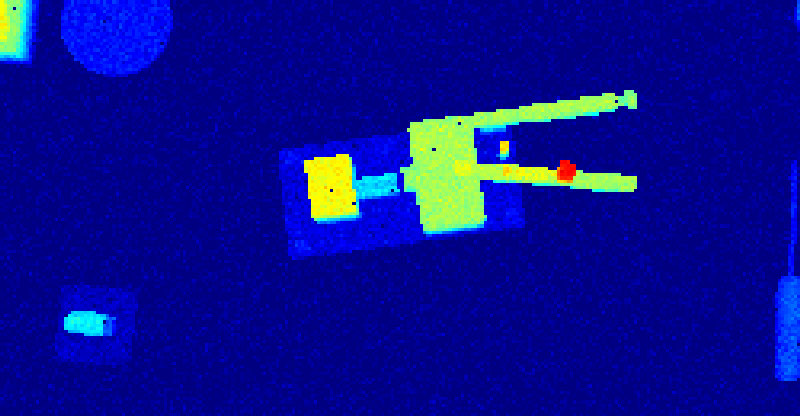

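```bash
python3 - <<'E'
from h import *
D=np.load('top0.npz');q=D['q'];px=D['px']
sub=np.zeros(q.shape[:2],bool);sub[160:290,100:350]=1
u,v=np.meshgrid(np.arange(512),np.arange(384))
z=q[...,2]
def rect(m,name):
    P=q[m][:,:2]
    c,s,a=cv2.minAreaRect((P*1000).astype(np.float32)); print(name,m.sum(),np.round(c,1),np.round(s,1),round(a,2), 'zmed',np.median(q[m][:,2]).round(4))
press=sub&(u>183)&(u<270)&(v>190)&(v<245)
rect(press&(z>0.006)|(sub&(u>183)&(u<305)&(v>170)&(v<245)&(z>0.006)&(z<0.015)),'base')
rect(press&(z>0.0645)&(u<215),'block')
rect(press&(z>0.05)&(z<0.0645)&(u>228)&(u<252),'head')
fh=sub&(u>252)&(u<300)&(v>185)&(v<200)&(z>0.05); rect(fh,'fixed')
mh=sub&(u>252)&(u<300)&(v>205)&(v<222)&(z>0.045); rect(mh,'moving')
rect(sub&(u>270)&(u<285)&(v>205)&(v<222)&(z>0.08),'tab')
rest=sub&(u<145)&(v>245)
rect(rest&(z>0.003)&(z<.012),'rest'); rect(rest&(z>0.03),'dowel')
E
```

```text
base 2760 [574.7   3.4] [190.6 308.3] 1.21 zmed 0.0281
block 246 [537.7 105. ] [44.5 34.2] 9.09 zmed 0.0686
head 687 [551.1  14.3] [89.9 54.6] 0.41 zmed 0.0591
fixed 227 [601.8 -73.7] [ 13.8 114.6] 7.89 zmed 0.0583
moving 268 [551.2 -73.8] [112.1  23.1] 84.11 zmed 0.0608
tab 31 [546.2 -74.3] [12.5 11.7] 0.83 zmed 0.0946
rest 642 [419. 311.] [107.4 113.3] 0.32 zmed 0.0056
dowel 86 [434.4 293.8] [29.1 17.3] 88.37 zmed 0.0392
```

```bash
cat >> h.py <<'E'
def tgtR(yaw):  # tool x at yaw (rad) pointing down
    c,s=np.cos(yaw),np.sin(yaw)
    return np.array([[c,s,0],[s,-c,0],[0,0,-1]])
def plan(pts,n=None,start=None,dec=2):
    """pts: list of (pos,yaw_deg,nrows)"""
    s=manip.state(); p=np.array(s['tool_pos']);Rm=R.from_quat(s['orientation'])
    out=[]
    for pos,yaw,k in pts:
        pos=np.array(pos);Rt=R.from_matrix(tgtR(np.radians(yaw)))
        for i in range(k,0,-1):
            dp=(pos-p)/i; loc=Rm.inv().apply(dp)/0.03
            rv=(Rm.inv()*Rt).as_rotvec()/i/np.radians(6)
            row=np.round(np.r_[loc,rv],dec)+0.0
            out.append(row)
            p=p+Rm.apply(row[:3]*.03); Rm=Rm*R.from_rotvec(row[3:]*np.radians(6))
    o=np.array(out); print('rows',len(o),'max',np.abs(o).max())
    print(','.join('%g'%x for x in o.ravel()))
    return o
E
python3 - <<'E'
from h import *
plan([((0.50,0.03,0.26),8,18)])
q=np.load('top0.npz')['q'];print(q[162,400],q[122,440])
E
```

```text
rows 18 max 1.08
-0.64,-0.87,-0.06,0,0,-0.68,-0.58,-0.91,-0.06,0,0,-0.68,-0.51,-0.95,-0.06,0,0,-0.68,-0.44,-0.98,-0.06,0,0,-0.68,-0.37,-1.01,-0.06,0,0,-0.68,-0.3,-1.03,-0.06,0,0,-0.68,-0.22,-1.05,-0.06,0,0,-0.68,-0.15,-1.07,-0.06,0,0,-0.68,-0.07,-1.07,-0.06,0,0,-0.68,0,-1.08,-0.06,0,0,-0.68,0.08,-1.07,-0.06,0,0,-0.68,0.16,-1.07,-0.06,0,0,-0.68,0.23,-1.05,-0.07,0,0,-0.68,0.31,-1.03,-0.06,0,0,-0.69,0.38,-1.01,-0.07,0,0,-0.68,0.45,-0.98,-0.06,0,0,-0.69,0.52,-0.94,-0.07,-0.01,0,-0.68,0.59,-0.9,-0.06,0,0,-0.69
[ 0.66009182 -0.36179034  0.14259726] [ 0.77319007 -0.47814055  0.10547994]
```

Request:
servo_tool --plan '[-0.64,-0.87,-0.06,0,0,-0.68,-0.58,-0.91,-0.06,0,0,-0.68,-0.51,-0.95,-0.06,0,0,-0.68,-0.44,-0.98,-0.06,0,0,-0.68,-0.37,-1,-0.06,0,0,-0.68,-0.3,-1,-0.06,0,0,-0.68,-0.22,-1,-0.06,0,0,-0.68,-0.15,-1,-0.06,0,0,-0.68,-0.07,-1,-0.06,0,0,-0.68,0,-1,-0.06,0,0,-0.68,0.08,-1,-0.06,0,0,-0.68,0.16,-1,-0.06,0,0,-0.68,0.23,-1,-0.07,0,0,-0.68,0.31,-1,-0.06,0,0,-0.69,0.38,-1,-0.07,0,0,-0.68,0.45,-0.98,-0.06,0,0,-0.69,0.52,-0.94,-0.07,0,0,-0.68,0.59,-0.9,-0.06,0,0,-0.69,0,0,0,0,0,0]'

```text
time: 2.05
tool_pos: [0.4883, 0.043, 0.2579]
orientation: [0.995, 0.095, -0.002, -0.003]
wrist_force: [-0.1, -0.2, 1.2]
gripper_width: 0.998
```

```bash
python3 - <<'E'
from h import *
s,d=grab('wrist');q=cloud(s,d);np.savez('w1.npz',q=q,px=d['pixels']);cv2.imwrite('pics/w1.png',d['pixels'])
print(s['tool_pos'],s['dq'].round(3))
E
```

```text
[0.4882536  0.04295281 0.25789085] [-0.028 -0.011  0.035 -0.034  0.009  0.007]
```

View pics/w1.png

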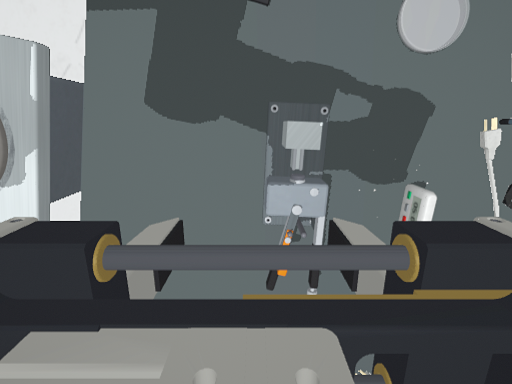

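```bash
python3 - <<'E'
from h import *
D=np.load('w1.npz');q=D['q'];px=D['px']
u,v=np.meshgrid(np.arange(512),np.arange(384));z=q[...,2]
def rect(m,name):
    P=q[m][:,:2]; m2=m.astype(np.uint8)
    c,s,a=cv2.minAreaRect((P*1000).astype(np.float32)); print(name,m.sum(),np.round(c,1),np.round(s,1),round(a,2),'z',np.median(q[m][:,2]).round(4))
b=(u>258)&(u<335)&(v>95)&(v<225)
rect(b&(z>0.006)&(z<0.015)&(v<170),'base')
rect(b&(z>0.0645)&(v<155),'block')
rect(b&(z>0.053)&(z<0.0645)&(v>170)&(v<218),'head')
cr=b&(v>150)&(v<172)&(z>0.02)&(z<.05); rect(cr,'cradle')
crop=px[90:300,240:350];cv2.imwrite('pics/w1z.png',cv2.resize(crop,None,fx=2.8,fy=2.8,interpolation=cv2.INTER_CUBIC))
for p in [(303,135),(297,160),(297,210),(320,230),(288,235),(283,268),(312,270)]: print(p,q[p[1],p[0]].round(4))
E
```

```text
base 2703 [538.6  99.4] [89.9 99.4] 8.46 z 0.0109
block 961 [537.7 105.2] [44.4 34. ] 8.56 z 0.0689
head 2102 [550.5  21.3] [86.4 59.9] 10.91 z 0.0598
cradle 220 [543.   69.4] [15.2 27. ] 7.88 z 0.0378
(303, 135) [0.5366 0.1053 0.0701]
(297, 160) [0.5425 0.0693 0.0355]
(297, 210) [0.5529 0.0053 0.0657]
(320, 230) [ 0.5936 -0.0198  0.059 ]
(288, 235) [ 0.5474 -0.0302  0.0733]
(283, 268) [0.4923 0.0683 0.342 ]
(312, 270) [0.5016 0.069  0.3413]
```

View pics/w1z.png

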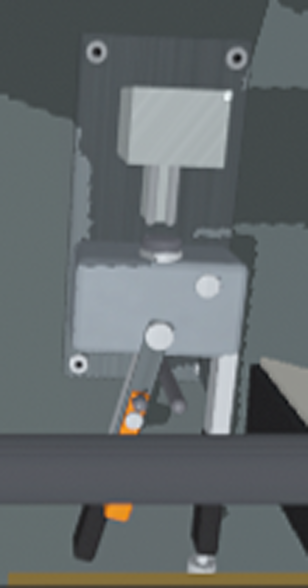

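```bash
python3 - <<'E'
from h import *
D=np.load('w1.npz');q=D['q'];px=D['px']
D2=np.load('top0.npz');q2=D2['q']
a=np.radians(8.5);X=np.array([np.cos(a),np.sin(a)]);Y=np.array([-np.sin(a),np.cos(a)])
c=np.array([.5430,.0695])
def loc(q): 
    d=q[...,:2]-c; return np.stack([d@X,d@Y,q[...,2]],-1)*1000
for nm,Q in (('w',loc(q)),('t',loc(q2))):
    def st(n,x0,x1,y0,y1,z0,z1):
        m=(Q[...,0]>x0)&(Q[...,0]<x1)&(Q[...,1]>y0)&(Q[...,1]<y1)&(Q[...,2]>z0)&(Q[...,2]<z1)
        P=Q[m]; 
        if len(P)<5: print(nm,n,len(P));return
        print(nm,n,len(P),np.percentile(P,[2,50,98],axis=0).round(1).tolist())
    st('head',-60,60,-90,-22,56,62)
    st('headedgeX',-60,60,-70,-30,56,62)
    st('headedgeY',-40,-20,-100,-20,56,62)
    st('block',-40,40,0,80,64,75)
    st('cradle',-12,12,-14,14,25,50)
    st('pad',-14,14,-30,-10,20,58)
    st('tab',-60,60,-200,-100,80,100)
    st('fixed',20,60,-230,-90,52,64)
    st('fixedX',20,60,-180,-110,52,64)
    for y in range(-190,-90,10): st('mv%d'%y,-60,20,y-5,y+5,50,63.5)
E
```

```text
w head 2012 [[-40.7, -84.5, 56.7], [-1.1, -51.9, 59.8], [40.3, -28.6, 61.6]]
w headedgeX 1568 [[-40.9, -69.0, 57.7], [-2.7, -49.3, 59.9], [40.1, -30.7, 61.4]]
w headedgeY 487 [[-39.6, -75.5, 57.4], [-30.1, -51.4, 59.8], [-20.5, -29.1, 61.5]]
w block 961 [[-21.6, 19.6, 67.2], [-0.2, 36.4, 68.9], [21.0, 52.5, 70.4]]
w cradle 214 [[-7.5, -12.6, 28.3], [-0.0, 0.3, 38.0], [7.2, 13.1, 40.6]]
w pad 190 [[-13.2, -29.2, 22.5], [-1.6, -23.5, 53.1], [12.1, -10.6, 57.7]]
w tab 41 [[-23.4, -147.8, 93.5], [-17.7, -144.6, 95.9], [-12.4, -141.0, 97.0]]
w fixed 332 [[30.8, -202.4, 52.8], [35.9, -165.3, 58.9], [42.1, -91.9, 60.9]]
w fixedX 144 [[30.8, -179.1, 53.2], [35.9, -166.0, 59.4], [42.3, -110.8, 61.1]]
w mv-190 52 [[-35.4, -194.7, 51.6], [-29.5, -190.0, 59.6], [-23.3, -185.1, 61.0]]
w mv-180 55 [[-32.9, -184.6, 52.8], [-27.3, -180.6, 59.5], [-20.7, -175.2, 61.1]]
w mv-170 49 [[-30.5, -174.2, 53.2], [-25.0, -170.6, 59.7], [-19.9, -165.3, 61.3]]
w mv-160 7 [[-27.8, -164.9, 59.4], [-25.0, -164.1, 59.6], [-20.8, -163.3, 61.0]]
w mv-150 0
w mv-140 0
w mv-130 0
w mv-120 10 [[-18.2, -122.7, 50.3], [-1
[... 1004 characters left out ...]
.1, 50.7], [-27.0, -179.6, 57.5], [-20.5, -175.6, 61.2]]
t mv-170 21 [[-31.3, -174.5, 54.0], [-25.2, -170.1, 58.8], [-19.3, -165.6, 61.4]]
t mv-160 22 [[-28.8, -164.6, 53.8], [-23.3, -159.9, 59.1], [-15.7, -155.5, 62.0]]
t mv-150 13 [[-27.0, -154.6, 54.4], [-23.0, -152.2, 58.7], [-15.7, -147.8, 62.1]]
t mv-140 7 [[-23.2, -144.6, 50.5], [-21.4, -137.9, 55.7], [-18.1, -135.4, 62.7]]
t mv-130 8 [[-20.7, -133.0, 52.5], [-18.7, -130.9, 60.1], [-15.0, -125.8, 62.1]]
t mv-120 8 [[-18.2, -123.6, 59.1], [-15.3, -119.2, 61.5], [-8.4, -115.9, 63.4]]
t mv-110 7 [[-16.7, -114.2, 52.7], [-14.9, -110.9, 58.1], [-3.8, -106.3, 61.3]]
t mv-100 8 [[-13.5, -104.7, 53.5], [-4.7, -98.0, 60.5], [6.7, -95.3, 61.8]]
```

```bash
python3 - <<'E'
from h import *
plan([((0.434,0.25,0.19),0,9)])
E
```

```text
rows 9 max 0.79
-0.05,-0.79,0.26,-0.01,0.01,0.2,-0.07,-0.79,0.25,-0.01,0.01,0.2,-0.08,-0.79,0.25,-0.01,0,0.2,-0.1,-0.79,0.25,0,0.01,0.2,-0.12,-0.79,0.26,-0.01,0,0.2,-0.13,-0.79,0.25,0,0.01,0.2,-0.15,-0.78,0.25,-0.01,0,0.2,-0.16,-0.78,0.26,0,0.01,0.2,-0.18,-0.78,0.25,-0.01,0,0.2
```

Request:
servo_tool --plan '[-0.05,-0.79,0.26,-0.01,0.01,0.2,-0.07,-0.79,0.25,-0.01,0.01,0.2,-0.08,-0.79,0.25,-0.01,0,0.2,-0.1,-0.79,0.25,0,0.01,0.2,-0.12,-0.79,0.26,-0.01,0,0.2,-0.13,-0.79,0.25,0,0.01,0.2,-0.15,-0.78,0.25,-0.01,0,0.2,-0.16,-0.78,0.26,0,0.01,0.2,-0.18,-0.78,0.25,-0.01,0,0.2,0,0,0,0,0,0]'

```text
time: 3.1
tool_pos: [0.4321, 0.2456, 0.1851]
orientation: [1.0, -0.015, -0.002, 0.004]
wrist_force: [0.5, -0.3, -0.2]
gripper_width: 0.998
```

```bash
python3 - <<'E'
from h import *
s,d=grab('wrist');q=cloud(s,d);np.savez('w2.npz',q=q,px=d['pixels']);cv2.imwrite('pics/w2.png',d['pixels'])
print(s['tool_pos'],s['orientation'],s['dq'].round(3))
z=q[...,2];v=np.arange(384)[:,None]+0*z
m=(z>0.025)&(z<0.05)&(v<215)&(np.abs(q[...,0]-.434)<.04)&(np.abs(q[...,1]-.29)<.05)
px=d['pixels'].astype(int); br=m&(px[...,2]-px[...,0]>50)
for mm in (m,br):
    print(mm.sum(),cv2.minAreaRect((q[mm][:,:2]*1000).astype(np.float32)),np.percentile(q[mm],[2,50,98],axis=0).round(4).tolist())
cv2.imwrite('pics/w2m.png',cv2.resize(d['pixels'][40:240,160:360],None,fx=3,fy=3))
E
```

```text
[0.43210064 0.24563053 0.18506394] [ 0.99987423 -0.01528459 -0.00237002  0.00350553] [-0.048 -0.02   0.008 -0.03   0.009 -0.038]
427 ((434.5456848144531, 294.1882019042969), (34.365753173828125, 18.096057891845703), 87.82198333740234) [[0.4254, 0.2793, 0.0297], [0.4345, 0.2943, 0.0402], [0.4429, 0.3084, 0.0426]]
401 ((434.6667785644531, 293.5206298828125), (29.848697662353516, 17.282045364379883), 84.89054107666016) [[0.4265, 0.2799, 0.0338], [0.4346, 0.2943, 0.0404], [0.4427, 0.3073, 0.0426]]
```

View pics/w2.png

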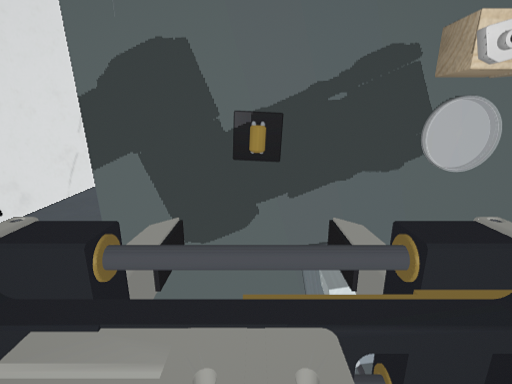

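```bash
python3 - <<'E'
from h import *
D=np.load('w2.npz');q=D['q'];px=D['px'];z=q[...,2]
m=(px.max(-1)<45)&(np.abs(q[...,0]-.434)<.06)&(np.abs(q[...,1]-.29)<.06)&(z>0.004)&(z<.012)
print(m.sum(),cv2.minAreaRect((q[m][:,:2]*1000).astype(np.float32)))
a=np.radians(-4.)
Y=np.array([-np.sin(a),np.cos(a)])
br=(px[...,2].astype(int)-px[...,0]>50)&(z>.0385)&(z<.05)&(np.abs(q[...,0]-.434)<.04)&(np.abs(q[...,1]-.29)<.05)
P=q[br][:,:2]; print(np.linalg.svd(P-P.mean(0))[2][0],P.mean(0))
t=(P-[.4347,.2937])@Y; print(np.percentile(t,[0,2,98,100]))
plan([((0.4347,0.2937,0.10),-4,6),((0.4347,0.2937,0.014),-4,6)])
E
```

```text
1588 ((434.6500244140625, 293.67559814453125), (59.32073974609375, 59.60112762451172), 85.7717514038086)
[-0.05221923 -0.99863565] [0.43442392 0.2938777 ]
[-0.01505283 -0.01371526  0.01362539  0.0147171 ]
rows 12 max 0.48
0.01,-0.28,0.47,0.01,0.01,0.06,0,-0.28,0.47,0.01,0.01,0.06,0,-0.27,0.47,0.01,0,0.06,0,-0.28,0.48,0.01,0.01,0.07,0,-0.27,0.48,0.02,0,0.06,-0.01,-0.27,0.47,0.01,0.01,0.07,0,0,0.48,0,0,0,0,0,0.48,0,0,0,0,0,0.48,0,0,0,0,0,0.48,0,0,0,0,0,0.47,0,0,0,0,0,0.48,0,0,0
```

Request:
servo_tool --plan '[0.01,-0.28,0.47,0.01,0.01,0.06,0,-0.28,0.47,0.01,0.01,0.06,0,-0.27,0.47,0.01,0,0.06,0,-0.28,0.48,0.01,0.01,0.07,0,-0.27,0.48,0.02,0,0.06,-0.01,-0.27,0.47,0.01,0.01,0.07,0,0,0.4,0,0,0,0,0,0.3,0,0,0,0,0,0,0,0,0]'

```text
time: 4.05
tool_pos: [0.4415, 0.2814, 0.0788]
orientation: [0.999, -0.041, 0.003, 0.002]
wrist_force: [0.6, -0.4, -0.6]
gripper_width: 1.002
```

```bash
python3 - <<'E'
from h import *
s=manip.state();print(s['tool_pos'],s['orientation'],s['wrist_force'])
plan([((0.4346,0.2937,0.0135),-4.2,7)])
E
```

```text
[0.44145648 0.28139621 0.07875248] [ 0.9991322  -0.04148362  0.00338824  0.00157284] [ 0.64005234 -0.38120128 -0.57106819]
rows 7 max 0.31
-0.04,-0.06,0.31,0,-0.01,-0.01,-0.04,-0.06,0.31,0,-0.01,-0.01,-0.04,-0.06,0.31,0.01,-0.01,-0.01,-0.04,-0.05,0.31,0,-0.01,-0.02,-0.04,-0.06,0.31,0.01,-0.01,-0.01,-0.03,-0.05,0.31,0,-0.01,-0.02,-0.04,-0.06,0.31,0.01,-0.01,-0.01
```

Request:
servo_tool --plan '[-0.2,-0.35,0,0.02,-0.04,-0.05,0,0,0.2,0,0,0,0,0,0.2,0,0,0,0,0,0,0,0,0]'

```text
time: 4.45
tool_pos: [0.4371, 0.2927, 0.0674]
orientation: [0.999, -0.039, 0.002, -0.0]
wrist_force: [0.4, 0.6, 0.4]
gripper_width: 1.001
```

```bash
python3 - <<'E'
from h import *
s=manip.state();print(s['tool_pos'],s['orientation'],s['wrist_force'])
plan([((0.4346,0.2937,0.0135),-4.2,6)])
E
```

```text
[0.43707488 0.29272101 0.0674136 ] [ 9.99237976e-01 -3.89564168e-02  2.41233216e-03 -2.11896942e-04] [0.39987118 0.64294153 0.38507539]
rows 6 max 0.3
-0.02,0,0.3,0,-0.01,-0.01,-0.01,-0.01,0.3,0,-0.01,-0.01,-0.02,0,0.3,0,-0.01,-0.01,-0.01,-0.01,0.3,0,-0.01,0,-0.01,0,0.3,0,0,-0.01,-0.02,-0.01,0.3,-0.01,-0.01,0
```

Request:
servo_tool --plan '[-0.1,-0.04,0.3,0,-0.03,-0.03,0,0,0.3,0,0,0,0,0,0.3,0,0,0,0,0,0.3,0,0,0,0,0,0.3,0,0,0,0,0,0.2,0,0,0,0,0,0,0,0,0]'

```text
time: 5.15
tool_pos: [0.4336, 0.2941, 0.0111]
orientation: [0.999, -0.037, 0.0, 0.0]
wrist_force: [-0.2, -0.5, 0.0]
gripper_width: 1.0
```

```bash
python3 - <<'E'
from h import *
plan([((0.4346,0.2937,0.0135),-4.2,1)])
E
```

```text
rows 1 max 0.08
0.04,0.01,-0.08,0,0,-0.01
```

Request:
servo_tool --plan '[0.04,0.0,-0.08,0,0,0,0,0,0,0,0,0]'

```text
time: 5.35
tool_pos: [0.435, 0.294, 0.0137]
orientation: [0.999, -0.037, 0.0, 0.0]
wrist_force: [-0.3, -0.3, 0.3]
gripper_width: 0.999
```

Request:
servo_tool --plan '[0,0,0,0,0,0,0,0,0,0,0,0,0,0,0,0,0,0,0,0,0,0,0,0,0,0,0,0,0,0,0,0,0,0,0,0,0,0,0,0,0,0,0,0,0,0,0,0]' --jaw 0

```text
time: 6.15
tool_pos: [0.4359, 0.2944, 0.0151]
orientation: [0.999, -0.037, 0.001, -0.001]
wrist_force: [-0.7, 0.1, -0.3]
gripper_width: 0.357
```

Request:
servo_tool --plan '[0,0,0,0,0,0,0,0,0,0,0,0,0,0,0,0,0,0,0,0,0,0,0,0]'

```text
time: 6.55
tool_pos: [0.4345, 0.2944, 0.0152]
orientation: [0.999, -0.037, 0.0, -0.0]
wrist_force: [0.2, -0.3, -0.1]
gripper_width: 0.185
```

Request:
servo_tool --plan '[0,0,-0.3,0,0,0,0,0,-0.8,0,0,0,0,0,-0.9,0,0,0,0,0,-0.9,0,0,0,0,0,-0.7,0,0,0,0,0,0,0,0,0]'

```text
time: 7.15
tool_pos: [0.4351, 0.2939, 0.1286]
orientation: [0.999, -0.037, 0.0, 0.0]
wrist_force: [-0.3, 0.7, -0.5]
gripper_width: 0.182
```

```bash
python3 - <<'E'
from h import *
print(manip.state()['gripper_width'])
plan([((0.543,0.071,0.135),8.5,14)])
E
```

```text
0.18243378511464112
rows 14 max 0.56
0.3,0.51,-0.02,0,0,-0.15,0.29,0.51,-0.01,0,0,-0.15,0.28,0.52,-0.02,0,0,-0.15,0.27,0.52,-0.01,0,0,-0.15,0.26,0.53,-0.02,0,0,-0.15,0.25,0.53,-0.01,0,0,-0.15,0.25,0.54,-0.02,0,0,-0.15,0.24,0.54,-0.01,0,0,-0.15,0.23,0.54,-0.02,0,0,-0.15,0.22,0.55,-0.01,0,0,-0.16,0.21,0.55,-0.02,0,0,-0.15,0.2,0.55,-0.01,0,0,-0.16,0.19,0.56,-0.02,0,0,-0.15,0.19,0.56,-0.01,0,-0.01,-0.16
```

Request:
servo_tool --plan '[0.3,0.51,-0.02,0,0,-0.15,0.29,0.51,-0.01,0,0,-0.15,0.28,0.52,-0.02,0,0,-0.15,0.27,0.52,-0.01,0,0,-0.15,0.26,0.53,-0.02,0,0,-0.15,0.25,0.53,-0.01,0,0,-0.15,0.25,0.54,-0.02,0,0,-0.15,0.24,0.54,-0.01,0,0,-0.15,0.23,0.54,-0.02,0,0,-0.15,0.22,0.55,-0.01,0,0,-0.16,0.21,0.55,-0.02,0,0,-0.15,0.2,0.55,-0.01,0,0,-0.16,0.19,0.56,-0.02,0,0,-0.15,0.19,0.56,-0.01,0,0,-0.16,0,0,0,0,0,0]'

```text
time: 8.65
tool_pos: [0.5427, 0.0608, 0.1231]
orientation: [0.997, 0.079, -0.007, 0.001]
wrist_force: [-0.4, 1.1, -1.2]
gripper_width: 0.183
```

```bash
python3 - <<'E'
from h import *
s,d=grab('wrist');q=cloud(s,d);np.savez('w3.npz',q=q,px=d['pixels']);cv2.imwrite('pics/w3.png',d['pixels'])
plan([((0.543,0.0702,0.135),8.5,1)]);plan([((0.543,0.0702,0.135),8.5,3)])
E
```

```text
rows 1 max 0.4
0.07,-0.27,-0.4,0,0.14,0.1
rows 3 max 0.14
0.02,-0.09,-0.13,0,0.05,0.03,0.03,-0.09,-0.14,0,0.04,0.03,0.02,-0.09,-0.13,0,0.05,0.04
```

View pics/w3.png

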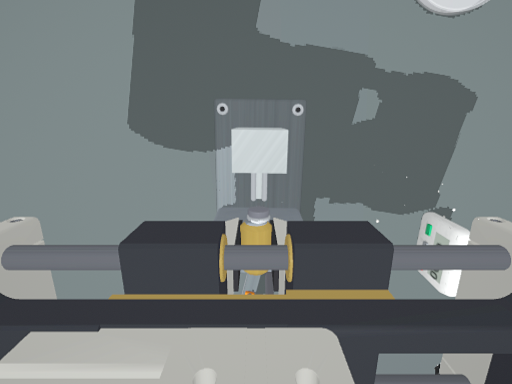

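Request:
servo_tool --plan '[0.06,-0.27,-0.1,0,0.14,0.1,0,0,0,0,0,0,0,0,0,0,0,0]'

```text
time: 9.0
tool_pos: [0.5409, 0.0726, 0.125]
orientation: [0.997, 0.074, -0.001, -0.0]
wrist_force: [0.5, 0.2, -1.1]
gripper_width: 0.182
```

```bash
python3 - <<'E'
from h import *
s,d=grab('wrist');q=cloud(s,d);px=d['pixels'].astype(int)
print(s['tool_pos'],s['orientation'])
a=np.radians(8.5);X=np.array([np.cos(a),np.sin(a)]);Y=np.array([-np.sin(a),np.cos(a)]);c=np.array([.5430,.0695])
m=(px[...,2]-px[...,0]>60)&(q[...,2]>.115)&(q[...,2]<.17)
m[:,:230]=0;m[:,290:]=0
P=q[m];d_=P[:,:2]-c
print(m.sum(),np.percentile(np.c_[d_@X,d_@Y,P[:,2]]*1000,[1,10,50,90,99],axis=0).round(1).tolist())
Q=q.copy();L=np.stack([(q[...,:2]-c)@X,(q[...,:2]-c)@Y,q[...,2]],-1)*1000
b=(L[...,2]>64)&(L[...,2]<75)&(np.abs(L[...,0])<35)&(L[...,1]>10)&(L[...,1]<70)
print('block',np.percentile(L[b],[2,50,98],axis=0).round(1).tolist())
plan([((0.543,0.0702,0.135),8.5,1)])
E
```

```text
[0.5408753  0.07263497 0.12503573] [ 9.97270318e-01  7.38340689e-02 -5.32568025e-04 -3.98309995e-04]
667 [[-10.2, -10.0, 143.0], [-8.5, 6.7, 146.5], [-1.4, 12.5, 150.0], [5.1, 16.7, 151.6], [7.0, 17.5, 152.3]]
block [[-21.0, 19.5, 66.1], [0.2, 36.8, 68.9], [21.1, 53.2, 70.2]]
rows 1 max 0.33
0.06,0.09,-0.33,-0.01,0.01,0
```

Request:
servo_tool --plan '[0.07,0.08,0,0,0.01,0,0,0,0.4,0,0,0,0,0,0.4,0,0,0,0,0,0.3,0,0,0,0,0,0,0,0,0]'

```text
time: 9.55
tool_pos: [0.5429, 0.0713, 0.0887]
orientation: [0.997, 0.074, -0.0, -0.001]
wrist_force: [-1.5, -0.5, 0.1]
gripper_width: 0.186
```

```bash
python3 - <<'E'
from h import *
print(manip.state()['wrist_force'])
plan([((0.543,0.0702,0.031),8.5,1)])
E
```

```text
[-1.52863526 -0.54447367  0.05461759]
rows 1 max 1.92
0,0.04,1.92,-0.01,0.01,0.01
```

Request:
servo_tool --plan '[0,0.04,0.35,0,0.01,0,0,0,0.4,0,0,0,0,0,0.4,0,0,0,0,0,0.35,0,0,0,0,0,0.2,0,0,0,0,0,0,0,0,0]'

```text
time: 10.15
tool_pos: [0.5425, 0.0698, 0.032]
orientation: [0.997, 0.074, -0.001, -0.001]
wrist_force: [-0.5, 0.6, -0.6]
gripper_width: 0.186
```

```bash
python3 - <<'E'
from h import *
print(manip.state()['wrist_force'])
plan([((0.543,0.0702,0.0295),8.5,1)])
E
```

```text
[-0.53252083  0.64481711 -0.56539758]
rows 1 max 0.08
0.02,-0.01,0.08,-0.01,0.01,0
```

Request:
servo_tool --plan '[0.02,0,0.06,0,0,0,0,0,0.03,0,0,0,0,0,0,0,0,0]'

```text
time: 10.45
tool_pos: [0.5437, 0.07, 0.0296]
orientation: [0.997, 0.074, -0.0, -0.001]
wrist_force: [0.2, -0.4, -0.0]
gripper_width: 0.189
```

Request:
servo_tool --plan '[-0.02,0,0.04,0,0,0,0,0,0,0,0,0]'

```text
time: 10.65
tool_pos: [0.544, 0.07, 0.0297]
orientation: [0.997, 0.074, 0.001, -0.001]
wrist_force: [-0.5, 0.4, -0.5]
gripper_width: 0.182
```

Request:
servo_tool --plan '[-0.03,0,0.05,0,0,0,0,0,0,0,0,0]'

```text
time: 10.85
tool_pos: [0.5441, 0.0699, 0.0295]
orientation: [0.997, 0.074, 0.003, -0.0]
wrist_force: [-1.8, -1.3, -0.1]
gripper_width: 0.189
```

Request:
servo_tool --plan '[0,0,0,0,0,0,0,0,0,0,0,0,0,0,0,0,0,0,0,0,0,0,0,0]' --jaw 0.6

```text
time: 11.25
tool_pos: [0.544, 0.0699, 0.0293]
orientation: [0.997, 0.074, 0.003, -0.0]
wrist_force: [-0.2, -0.5, 0.8]
gripper_width: 0.487
```

Request:
servo_tool --plan '[0,0,-0.3,0,0,0,0,0,-0.6,0,0,0,0,0,-0.9,0,0,0,0,0,-0.9,0,0,0,0,0,-0.9,0,0,0,0,0.8,-0.6,0,0,0,0,1,0,0,0,0,0,0.5,0,0,0,0,0,0,0,0,0,0]'

```text
time: 12.15
tool_pos: [0.5539, 0.0001, 0.1648]
orientation: [0.997, 0.075, 0.004, -0.0]
wrist_force: [0.1, -0.2, -0.4]
gripper_width: 0.6
```

```bash
cat >> h.py <<'E'
a_=np.radians(8.5);X_=np.array([np.cos(a_),np.sin(a_)]);Y_=np.array([-np.sin(a_),np.cos(a_)]);C_=np.array([.5430,.0695])
def L(q): return np.stack([(q[...,:2]-C_)@X_,(q[...,:2]-C_)@Y_,q[...,2]],-1)*1000
def W(x,y,z): return np.r_[C_+X_*x/1000+Y_*y/1000,z/1000]
def box(Q,x0,x1,y0,y1,z0,z1): return (Q[...,0]>x0)&(Q[...,0]<x1)&(Q[...,1]>y0)&(Q[...,1]<y1)&(Q[...,2]>z0)&(Q[...,2]<z1)
E
python3 - <<'E'
from h import *
s,d=grab('wrist');q=cloud(s,d);px=d['pixels'].astype(int);Q=L(q)
cv2.imwrite('pics/w4.png',d['pixels'])
print(s['tool_pos'],s['orientation'],s['wrist_force'])
m=(px[...,2]-px[...,0]>50)&box(Q,-20,20,-40,40,35,65)
print(m.sum(),np.percentile(Q[m],[2,10,50,90,98],axis=0).round(1).tolist())
for y in range(-200,-90,10):
    b=box(Q,-60,25,y-5,y+5,50,63.5)
    if b.sum()>5: print(y,b.sum(),np.percentile(Q[b],[3,50,97],axis=0).round(1).tolist())
b=box(Q,-60,25,-170,-110,80,100);print('tab',b.sum(),np.percentile(Q[b],[3,50,97],axis=0).round(1).tolist() if b.sum() else '')
E
```

```text
[5.53933908e-01 1.30799172e-04 1.64785416e-01] [ 9.97163314e-01  7.51720268e-02  3.80661387e-03 -3.13562548e-05] [ 0.10620645 -0.23442133 -0.43239799]
532 [[-8.2, -14.4, 48.4], [-7.1, -11.5, 51.0], [-0.3, -0.2, 54.3], [6.5, 10.9, 55.9], [8.5, 13.6, 56.7]]
-190 55 [[-34.3, -192.1, 56.8], [-28.4, -189.2, 59.4], [-22.8, -185.6, 60.9]]
-180 88 [[-32.9, -184.9, 57.0], [-27.0, -180.7, 59.6], [-20.4, -175.5, 61.1]]
-170 51 [[-30.5, -174.8, 55.9], [-26.9, -172.2, 59.7], [-20.2, -166.2, 60.8]]
-130 6 [[-19.8, -130.3, 53.8], [-19.5, -128.6, 58.2], [-18.4, -125.8, 58.7]]
-120 20 [[-18.3, -124.2, 59.1], [-16.4, -119.6, 61.7], [-6.0, -115.5, 63.0]]
-110 25 [[-17.0, -114.8, 60.4], [-14.8, -110.6, 61.7], [-4.1, -106.1, 62.6]]
-100 54 [[-14.2, -104.6, 51.3], [-2.3, -96.5, 61.3], [14.5, -95.0, 63.0]]
tab 91 [[-23.3, -148.0, 94.4], [-17.5, -143.5, 95.8], [-11.8, -139.8, 97.0]]
```

View pics/w4.png

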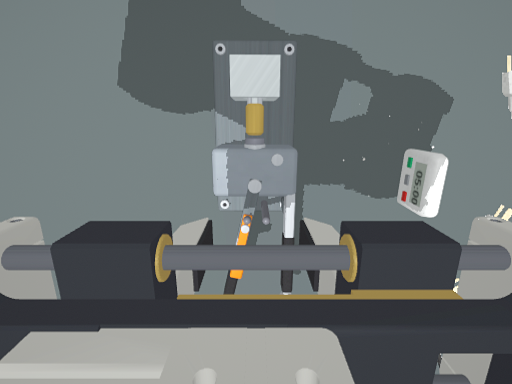

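```bash
python3 - <<'E'
from h import *
print(W(-72,-175,150))
plan([(W(-72,-175,150),8.5,6)])
E
```

```text
[ 0.4976575  -0.11422005  0.15      ]
rows 6 max 0.59
-0.4,0.59,0.08,0,-0.01,0,-0.41,0.59,0.08,0,-0.01,0,-0.4,0.58,0.08,0,-0.01,0.01,-0.4,0.59,0.08,0,-0.01,0,-0.41,0.58,0.08,0,-0.01,0.01,-0.4,0.59,0.07,0,-0.02,0
```

Request:
servo_tool --plan '[-0.4,0.59,0.08,0,-0.01,0,-0.41,0.59,0.08,0,-0.01,0,-0.4,0.58,0.08,0,-0.01,0.01,-0.4,0.59,0.08,0,-0.01,0,-0.41,0.58,0.08,0,-0.01,0.01,-0.4,0.59,0.07,0,-0.02,0,0,0,0,0,0,0,0,0,0,0,0,0]' --jaw 0

```text
time: 13.0
tool_pos: [0.4933, -0.1077, 0.1455]
orientation: [0.997, 0.077, -0.005, -0.004]
wrist_force: [0.6, -0.2, 0.2]
gripper_width: 0.009
```

```bash
python3 - <<'E'
from h import *
s=manip.state();print(L(np.array(s['tool_pos'])),s['wrist_force'],s['gripper_width'])
plan([(W(-72,-175,46),8.5,6)])
s,d=grab('wrist');cv2.imwrite('pics/w5.png',d['pixels'])
E
```

```text
[ -75.34101362 -167.9179633   145.54414197] [ 0.62302617 -0.16317817  0.17238535] 0.008738108187565968
rows 6 max 0.56
0.02,0.04,0.55,-0.01,0.01,0.01,0.02,0.04,0.55,-0.02,0.01,0.01,0.02,0.04,0.55,-0.01,0.02,0.01,0.02,0.05,0.56,-0.02,0.01,0.01,0.02,0.04,0.55,-0.01,0.02,0.01,0.03,0.04,0.56,-0.02,0.01,0.01
```

View pics/w5.png

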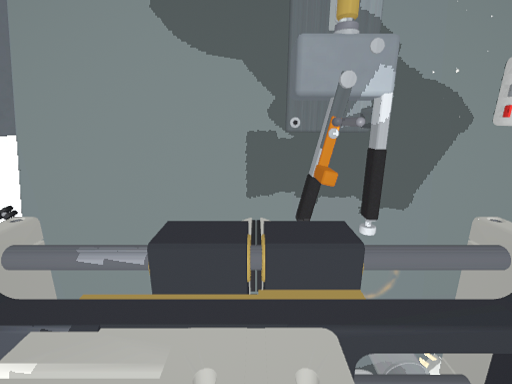

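```bash
python3 - <<'E'
from h import *
s,d=grab('wrist');z=np.array(d['z_map']);f=192/np.tan(np.radians(d['fov_y'])/2)
v,u=np.mgrid[:384,:512];p=np.stack([(u-d['cx'])/f*z,-(v-d['cy'])/f*z,-z,np.ones_like(z)],-1)@np.array(d['mount']).T
for (a,b) in [(160,226),(200,226),(235,226),(250,224),(255,222),(262,226),(270,226),(300,226),(350,226),(250,235),(250,260),(256,260),(244,280),(262,280),(200,280)]: print((a,b),(p[b,a,:3]*1000).round(1),z[b,a].round(3))
cv2.imwrite('pics/w5z.png',cv2.resize(d['pixels'][200:310,150:360],None,fx=3.5,fy=3.5))
E
```

```text
(160, 226) [-116.1   55.3  145.4] 0.326
(200, 226) [-18.4 -35.7 -76.3] 0.088
(235, 226) [ -7.  -35.3 -75.4] 0.089
(250, 224) [ -3.3 -10.3 -11.4] 0.158
(255, 222) [-0.4 -8.9 -4.6] 0.165
(262, 226) [  3.6 -10.5 -15. ] 0.154
(270, 226) [  4.7 -35.6 -76.2] 0.089
(300, 226) [ 14.6 -35.6 -76.1] 0.089
(350, 226) [114.2  54.6 143.9] 0.325
(250, 235) [ -1.9 -33.1 -77.8] 0.088
(250, 260) [ -1.8 -29.4 -87.4] 0.079
(256, 260) [  0.  -28.  -84.8] 0.082
(244, 280) [ -3.5 -24.2 -89.7] 0.078
(262, 280) [  1.9 -22.  -86.2] 0.082
(200, 280) [-16.3 -24.4 -89.9] 0.078
```

View pics/w5z.png

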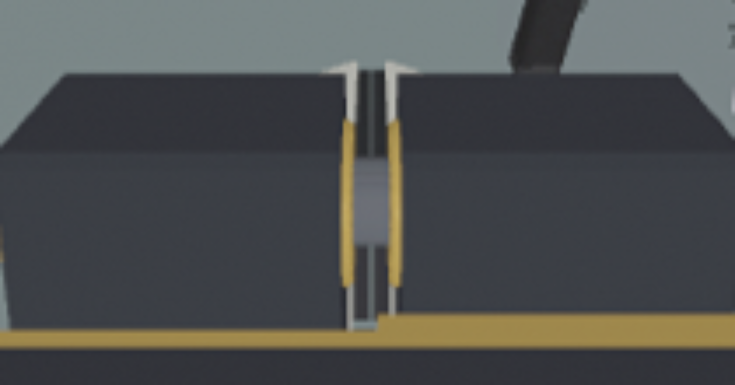

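Request:
servo_tool --plan '[0.1,0.24,0.4,-0.08,0.07,0.05,0,0,0.7,0,0,0,0,0,0.7,0,0,0,0,0,0.7,0,0,0,0,0,0.5,0,0,0,0,0,0.1,0,0,0,0,0,0,0,0,0]'

```text
time: 13.8
tool_pos: [0.502, -0.1075, 0.0508]
orientation: [0.997, 0.079, 0.002, 0.0]
wrist_force: [-0.4, 0.6, 0.2]
gripper_width: 0.006
```

```bash
python3 - <<'E'
from h import *
s=manip.state();print(L(np.array(s['tool_pos'])),s['wrist_force'],s['gripper_width'])
plan([(W(-62,-175,46),8.5,1)])
E
```

```text
[ -66.75617001 -168.97869826   50.7578265 ] [-0.42359206  0.58246862  0.20255112] 0.005657114083853403
rows 1 max 0.2
0.16,0.2,0.16,0.01,-0.04,0.09
```

Request:
servo_tool --plan '[0.1,0.2,0.15,0,-0.04,0.08,0.1,0,0,0,0,0,0.1,0,0,0,0,0]'

```text
time: 14.1
tool_pos: [0.514, -0.1122, 0.0479]
orientation: [0.997, 0.075, 0.001, 0.001]
wrist_force: [0.3, -0.2, -0.6]
gripper_width: 0.001
```

```bash
cat >st.py <<'E'
from h import *
s=manip.state();f=s['wrist_force'];print(L(np.array(s['tool_pos'])).round(1),'F press',(f[:2]@X_).round(2),(f[:2]@Y_).round(2),f[2].round(2),'t',s['time'],'yaw',np.degrees(2*np.arctan2(s['orientation'][1],s['orientation'][0])).round(2),s['orientation'][2:])
E
python3 st.py
```

```text
[ -55.6 -175.4   47.9] F press 0.3 -0.2 -0.6 t 14.1 yaw 8.59 [0.00117883 0.0011122 ]
```

Request:
servo_tool --plan '[0.08,0,0.02,0,0,0,0.08,0,0,0,0,0]'

```text
time: 14.3
tool_pos: [0.5199, -0.1117, 0.0482]
orientation: [0.997, 0.075, 0.002, 0.001]
wrist_force: [-0.1, 0.4, -0.5]
gripper_width: 0.01
```

Request:
servo_tool --plan '[0.08,0,0.02,0,0,0,0.08,0,0,0,0,0]'

```text
time: 14.5
tool_pos: [0.5249, -0.111, 0.0478]
orientation: [0.997, 0.075, 0.002, 0.002]
wrist_force: [-2.5, -0.2, 1.0]
gripper_width: 0.0
```

```bash
python3 st.py
```

```text
[ -44.6 -175.9   47.8] F press -2.49 0.16 0.99 t 14.5 yaw 8.58 [0.00193598 0.00156013]
```

Request:
servo_tool --plan '[0.08,0,0,0,0,0]'

```text
time: 14.6
tool_pos: [0.5268, -0.1108, 0.0477]
orientation: [0.997, 0.075, 0.001, 0.002]
wrist_force: [-4.0, -2.1, 1.7]
gripper_width: 0.005
```

Request:
servo_tool --plan '[0.08,0,0,0,0,0]'

```text
time: 14.7
tool_pos: [0.5285, -0.1107, 0.0477]
orientation: [0.997, 0.075, 0.0, 0.002]
wrist_force: [-5.3, -3.2, 3.0]
gripper_width: 0.003
```

Request:
servo_tool --plan '[0.08,0,0,0,0,0]'

```text
time: 14.8
tool_pos: [0.5299, -0.1108, 0.0476]
orientation: [0.997, 0.075, -0.001, 0.002]
wrist_force: [-6.7, -4.5, 3.4]
gripper_width: 0.005
```

```bash
python3 st.py
```

```text
[ -39.6 -176.4   47.6] F press -7.29 -3.51 3.41 t 14.8 yaw 8.6 [-0.00103726  0.00178423]
```

Request:
servo_tool --plan '[0.1,0,0,0,0,0,0.1,0,0,0,0,0]'

```text
time: 15.0
tool_pos: [0.5328, -0.111, 0.0475]
orientation: [0.997, 0.075, -0.005, 0.002]
wrist_force: [-10.0, -3.9, 7.0]
gripper_width: 0.004
```

Request:
servo_tool --plan '[0.1,-0.02,0,0,0,0,0.1,0,0,0,0,0]'

```text
time: 15.2
tool_pos: [0.5347, -0.1112, 0.0475]
orientation: [0.997, 0.075, -0.009, 0.002]
wrist_force: [-9.4, -4.7, 7.7]
gripper_width: 0.005
```

Request:
servo_tool --plan '[0.1,-0.02,0,0,0,0,0.1,0,0,0,0,0]'

```text
time: 15.4
tool_pos: [0.5359, -0.1112, 0.0475]
orientation: [0.997, 0.075, -0.015, 0.003]
wrist_force: [-10.9, -3.3, 8.8]
gripper_width: 0.003
```

```bash
python3 st.py
```

```text
[ -33.7 -177.7   47.5] F press -11.29 -1.65 8.78 t 15.4 yaw 8.65 [-0.0147747   0.00275614]
```

```bash
python3 - <<'E'
from h import *
plan([(W(-29,-176,47),8.5,1)])
E
```

```text
rows 1 max 0.29
0.16,-0.06,0.01,0.03,0.29,0.02
```

Request:
servo_tool --plan '[0.15,-0.04,0.01,0.03,0.25,0.02]'

```text
time: 15.5
tool_pos: [0.5381, -0.1105, 0.0472]
orientation: [0.997, 0.075, -0.004, 0.001]
wrist_force: [-12.8, -9.5, 9.2]
gripper_width: 0.008
```

Request:
servo_tool --plan '[0.15,-0.02,0.01,0,0.2,0]'

```text
time: 15.6
tool_pos: [0.5399, -0.1105, 0.047]
orientation: [0.997, 0.075, 0.003, 0.0]
wrist_force: [-14.7, -8.3, 9.7]
gripper_width: 0.006
```

```bash
python3 st.py;python3 - <<'E'
from h import *
plan([(W(-29,-176,47),8.5,1)])
E
```

```text
[ -29.7 -177.6   47. ] F press -15.76 -6.06 9.68 t 15.6 yaw 8.59 [0.00345775 0.00035704]
rows 1 max 0.07
0.02,-0.05,0,0.01,-0.07,0.02
```

Request:
servo_tool --plan '[0.16,0,0,0,0.05,0,0.16,0,0,0,0.1,0]'

```text
time: 15.8
tool_pos: [0.543, -0.1105, 0.047]
orientation: [0.997, 0.075, 0.005, -0.001]
wrist_force: [-14.1, -4.2, 9.2]
gripper_width: 0.004
```

Request:
servo_tool --plan '[0.16,0,0,0,0.1,0]'

```text
time: 15.9
tool_pos: [0.5446, -0.1104, 0.0469]
orientation: [0.997, 0.075, 0.007, -0.001]
wrist_force: [-13.3, -5.4, 9.9]
gripper_width: 0.007
```

```bash
python3 st.py;python3 - <<'E'
from h import *
plan([(W(-25,-176,47),8.5,1)])
E
```

```text
[ -25.  -178.1   46.9] F press -13.96 -3.34 9.86 t 15.9 yaw 8.62 [ 0.00661739 -0.00119274]
rows 1 max 0.13
0,-0.07,0,-0.01,-0.13,0.02
```

Request:
servo_tool --plan '[0.15,0,0,0,0,0]'

```text
time: 16.0
tool_pos: [0.546, -0.1103, 0.047]
orientation: [0.997, 0.075, 0.003, -0.001]
wrist_force: [-12.5, -4.6, 9.0]
gripper_width: 0.006
```

Request:
servo_tool --plan '[0.15,0,0,0,0,0]'

```text
time: 16.1
tool_pos: [0.5473, -0.1102, 0.0471]
orientation: [0.997, 0.075, -0.0, -0.002]
wrist_force: [-14.9, -5.0, 9.7]
gripper_width: 0.005
```

Request:
servo_tool --plan '[0.13,0,0,0,0,0]'

```text
time: 16.2
tool_pos: [0.5477, -0.1102, 0.0471]
orientation: [0.997, 0.076, -0.004, -0.002]
wrist_force: [-15.6, -5.4, 11.6]
gripper_width: 0.008
```

```bash
python3 st.py
```

```text
[ -21.9 -178.4   47.1] F press -16.24 -2.99 11.63 t 16.2 yaw 8.68 [-0.00403024 -0.00176905]
```

Request:
servo_tool --plan '[0.17,0,0,0,0.12,0]'

```text
time: 16.3
tool_pos: [0.5491, -0.11, 0.047]
orientation: [0.997, 0.076, -0.002, -0.002]
wrist_force: [-17.5, -6.3, 12.3]
gripper_width: 0.003
```

Request:
servo_tool --plan '[0.15,0,0,0,0.1,0]'

```text
time: 16.4
tool_pos: [0.5497, -0.11, 0.047]
orientation: [0.997, 0.076, -0.001, -0.003]
wrist_force: [-17.6, -5.4, 12.1]
gripper_width: 0.002
```

```bash
python3 st.py
```

```text
[ -19.9 -178.5   47. ] F press -18.22 -2.75 12.09 t 16.4 yaw 8.76 [-0.0009993  -0.00310311]
```

Request:
servo_tool --plan '[0.17,0,-0.02,0,0.1,0]'

```text
time: 16.5
tool_pos: [0.5505, -0.1097, 0.0473]
orientation: [0.997, 0.077, -0.0, -0.004]
wrist_force: [-17.0, -5.6, 8.0]
gripper_width: -0.002
```

Request:
servo_tool --plan '[0.16,0,-0.02,0,0.1,0]'

```text
time: 16.6
tool_pos: [0.5511, -0.1095, 0.0474]
orientation: [0.997, 0.077, 0.0, -0.005]
wrist_force: [-16.4, -5.8, 7.2]
gripper_width: 0.004
```

```bash
python3 st.py
```

```text
[ -18.4 -178.3   47.4] F press -17.06 -3.35 7.2 t 16.6 yaw 8.82 [ 0.0002953  -0.00475728]
```

Request:
servo_tool --plan '[0.17,0,-0.01,0,0.1,-0.03]'

```text
time: 16.7
tool_pos: [0.5522, -0.1095, 0.0473]
orientation: [0.997, 0.079, 0.001, -0.005]
wrist_force: [-14.8, -5.7, 8.5]
gripper_width: 0.007
```

Request:
servo_tool --plan '[0.17,0,-0.01,0,0.1,-0.03]'

```text
time: 16.8
tool_pos: [0.5535, -0.1094, 0.0473]
orientation: [0.997, 0.081, 0.002, -0.006]
wrist_force: [-15.7, -6.8, 8.2]
gripper_width: 0.005
```

```bash
python3 st.py
```

```text
[ -16.1 -178.5   47.3] F press -16.51 -4.42 8.18 t 16.8 yaw 9.25 [ 0.00235513 -0.00613659]
```

Request:
servo_tool --plan '[0.16,0,-0.01,-0.05,0.05,0.08]'

```text
time: 16.9
tool_pos: [0.5543, -0.1093, 0.0472]
orientation: [0.997, 0.077, 0.001, -0.004]
wrist_force: [-14.0, -4.7, 9.6]
gripper_width: 0.004
```

Request:
servo_tool --plan '[0.14,0,-0.01,-0.03,0.05,0.05]'

```text
time: 17.0
tool_pos: [0.5568, -0.109, 0.0476]
orientation: [0.997, 0.074, 0.002, -0.003]
wrist_force: [-0.0, -0.1, 1.0]
gripper_width: 0.005
```

```bash
python3 st.py;python3 - <<'E'
from h import *
plan([(W(-12,-177,47),8.5,1)])
E
```

```text
[ -12.7 -178.6   47.6] F press -0.04 -0.05 0.97 t 17.0 yaw 8.44 [ 0.00190113 -0.00290406]
rows 1 max 0.05
0.02,-0.05,0.02,-0.05,-0.04,-0.01
```

Snapped: the force fell from 15 N to 0. I'll back off now, then lift.

Request:
servo_tool --plan '[-0.2,0,0,0,0,0,-0.5,0,0,0,0,0,-0.5,0,0,0,0,0,-0.5,0,-0.2,0,0,0,0,0,-0.8,0,0,0,0,0,-0.9,0,0,0,0,0,-0.9,0,0,0,0,0,-0.6,0,0,0,0,0,0,0,0,0]'

```text
time: 17.9
tool_pos: [0.5033, -0.1162, 0.1515]
orientation: [0.997, 0.074, 0.004, -0.004]
wrist_force: [0.6, -0.5, 0.2]
gripper_width: 0.004
```

```bash
python3 st.py; python3 - <<'E'
from h import *
s,d=grab('wrist');q=cloud(s,d);px=d['pixels'].astype(int);Q=L(q)
cv2.imwrite('pics/w6.png',d['pixels'])
m=(px[...,2]-px[...,0]>50)&box(Q,-20,20,-30,40,35,65)
print(m.sum(),np.percentile(Q[m],[2,10,50,90,98],axis=0).round(1).tolist() if m.sum() else '')
for y in range(-200,-90,10):
    b=box(Q,-60,25,y-5,y+5,50,63.5)
    if b.sum()>5: print(y,b.sum(),np.percentile(Q[b],[3,50,97],axis=0).round(1).tolist())
b=box(Q,-60,25,-170,-110,80,100);print('tab',b.sum(),np.percentile(Q[b],[3,50,97],axis=0).round(1).tolist() if b.sum() else '')
E
```

```text
[ -66.7 -177.8  151.5] F press 0.53 -0.54 0.17 t 17.9 yaw 8.51 [ 0.00357556 -0.00400143]
0 
-200 51 [[5.3, -199.2, 53.3], [9.8, -196.8, 59.3], [16.1, -195.5, 60.6]]
-190 133 [[4.5, -194.7, 51.2], [9.0, -189.8, 59.6], [15.2, -185.3, 60.7]]
-180 137 [[3.8, -184.6, 50.9], [7.9, -179.8, 59.4], [14.5, -175.3, 61.1]]
-170 136 [[2.8, -174.3, 52.0], [7.5, -169.8, 59.5], [13.7, -165.3, 60.9]]
-160 138 [[1.9, -164.6, 51.5], [6.5, -160.2, 59.4], [12.9, -155.6, 61.1]]
-150 57 [[1.8, -154.8, 51.5], [2.6, -152.4, 58.0], [7.7, -145.5, 60.3]]
-140 42 [[1.0, -144.3, 50.4], [1.6, -139.4, 57.1], [2.8, -135.7, 59.6]]
-130 52 [[0.1, -134.7, 50.8], [0.9, -129.7, 57.3], [2.6, -125.3, 59.3]]
-120 61 [[-1.3, -124.4, 50.7], [-0.2, -119.6, 61.2], [10.9, -115.7, 63.1]]
-110 57 [[-1.8, -114.9, 51.6], [-1.0, -110.6, 60.9], [0.3, -105.3, 62.7]]
-100 73 [[-3.1, -104.4, 50.4], [-1.9, -98.5, 61.0], [10.5, -95.1, 63.2]]
tab 303 [[1.1, -149.8, 81.8], [5.2, -143.4, 95.2], [12.3, -138.3, 96.8]]
```

View pics/w6.png

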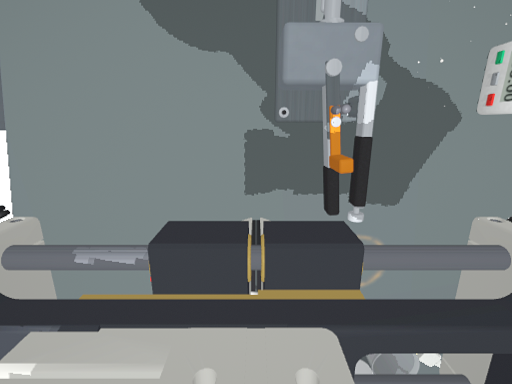

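```bash
python3 - <<'E'
from h import *
plan([(W(48,-144,140),8.5,6)])
E
```

```text
rows 6 max 0.64
0.64,-0.19,0.06,-0.01,-0.01,0,0.64,-0.18,0.06,-0.01,-0.01,0,0.64,-0.19,0.06,-0.02,-0.01,0,0.64,-0.18,0.06,-0.01,-0.01,0,0.64,-0.19,0.06,-0.02,-0.01,0,0.64,-0.18,0.06,-0.01,-0.01,0
```

Request:
servo_tool --plan '[0.64,-0.19,0.06,-0.01,-0.01,0,0.64,-0.18,0.06,-0.01,-0.01,0,0.64,-0.19,0.06,-0.02,-0.01,0,0.64,-0.18,0.06,-0.01,-0.01,0,0.64,-0.19,0.06,-0.02,-0.01,0,0.64,-0.18,0.06,-0.01,-0.01,0,0,0,0,0,0,0,0,0,0,0,0,0]'

```text
time: 18.75
tool_pos: [0.6098, -0.0623, 0.1256]
orientation: [0.997, 0.074, -0.008, -0.003]
wrist_force: [0.1, -0.4, 0.0]
gripper_width: 0.005
```

```bash
python3 st.py; python3 - <<'E'
from h import *
plan([(W(48,-144,72),8.5,1)])
s,d=grab('top');Q=L(cloud(s,d));px=d['pixels'].astype(int)
m=(px[...,2]-px[...,0]>50)&box(Q,-20,20,-30,40,35,65);print(m.sum(),np.percentile(Q[m],[5,50,95],axis=0).round(1).tolist() if m.sum() else '')
m=box(Q,-11,11,-20,22,49,62);print(m.sum(),np.percentile(Q[m],[5,50,95],axis=0).round(1).tolist() if m.sum() else '')
cv2.imwrite('pics/t7.png',cv2.resize(d['pixels'][160:260,170:320],None,fx=5,fy=5,interpolation=cv2.INTER_CUBIC))
E
```

```text
[  46.5 -140.3  125.6] F press 0.02 -0.39 0.01 t 18.75 yaw 8.52 [-0.00812986 -0.00322072]
rows 1 max 1.78
0.08,0.14,1.78,-0.07,0.15,0
3 [[-4.7, 16.4, 52.3], [-3.1, 16.6, 55.2], [0.2, 16.9, 58.7]]
57 [[-7.7, -3.7, 49.7], [-0.2, 8.2, 53.6], [6.0, 18.6, 58.7]]
```

View pics/t7.png

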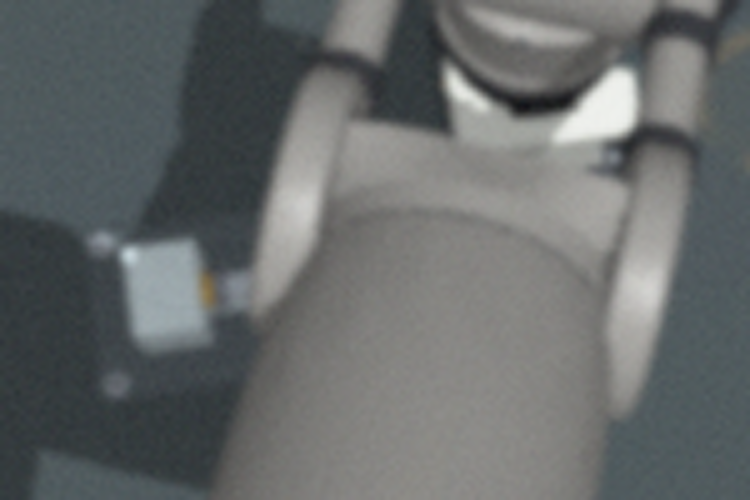

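Top view: about 5 mm of brass shows at the block's face (205,290), with the ram pad on it, so the dowel is pressed home. Next I descend beside the tab.

Request:
servo_tool --plan '[0.08,0.13,0.3,-0.07,0.15,0,0,0,0.5,0,0,0,0,0,0.5,0,0,0,0,0,0.3,0,0,0,0,0,0,0,0,0]'

```text
time: 19.3
tool_pos: [0.6085, -0.068, 0.0754]
orientation: [0.997, 0.073, -0.001, -0.0]
wrist_force: [-0.4, 0.0, 0.2]
gripper_width: 0.008
```

```bash
python3 st.py; python3 - <<'E'
from h import *
plan([(W(40,-144,71),8.5,1)])
E
```

```text
[  44.5 -145.7   75.4] F press -0.4 0.08 0.23 t 19.3 yaw 8.36 [-0.00088664 -0.00031035]
rows 1 max 0.15
-0.15,-0.06,0.15,-0.01,0.02,-0.02
```

Request:
servo_tool --plan '[-0.12,-0.04,0.1,0,0.02,-0.02,-0.12,0,0,0,0,0,-0.1,0,0,0,0,0]'

```text
time: 19.6
tool_pos: [0.5978, -0.0688, 0.0735]
orientation: [0.997, 0.074, 0.001, -0.0]
wrist_force: [-0.0, 0.2, 0.3]
gripper_width: 0.004
```

Request:
servo_tool --plan '[-0.1,0,0,0,0,0,-0.1,0,0,0,0,0]'

```text
time: 19.8
tool_pos: [0.5918, -0.0699, 0.0745]
orientation: [0.997, 0.074, 0.002, 0.0]
wrist_force: [2.2, -0.3, -1.2]
gripper_width: 0.003
```

```bash
python3 st.py
```

```text
[  27.7 -145.1   74.5] F press 2.14 -0.67 -1.24 t 19.8 yaw 8.47 [0.00201987 0.00020028]
```

Contact at x≈28. Pulling on.

Request:
servo_tool --plan '[-0.1,0,0.02,0,0,0,-0.1,0,0.02,0,0,0]'

```text
time: 20.0
tool_pos: [0.5878, -0.071, 0.0746]
orientation: [0.997, 0.074, 0.005, 0.001]
wrist_force: [5.8, 1.0, 0.1]
gripper_width: 0.003
```

Request:
servo_tool --plan '[-0.12,0,0.02,0,-0.05,0,-0.12,0,0.02,0,-0.05,0]'

```text
time: 20.2
tool_pos: [0.5844, -0.0715, 0.0748]
orientation: [0.997, 0.073, 0.005, 0.001]
wrist_force: [9.9, 3.7, -4.3]
gripper_width: 0.005
```

```bash
python3 st.py
```

```text
[  20.1 -145.6   74.8] F press 10.38 2.24 -4.31 t 20.2 yaw 8.39 [0.00497134 0.00132722]
```

Request:
servo_tool --plan '[-0.13,0,0.02,0,-0.08,0,-0.13,0,0.02,0,-0.08,0]'

```text
time: 20.4
tool_pos: [0.5823, -0.0716, 0.0749]
orientation: [0.997, 0.073, 0.004, 0.002]
wrist_force: [12.7, 3.9, -5.2]
gripper_width: 0.003
```

```bash
python3 st.py
```

```text
[  18.  -145.4   74.9] F press 13.16 1.96 -5.23 t 20.4 yaw 8.32 [0.00356167 0.00206219]
```

Request:
servo_tool --plan '[-0.13,0,0.02,0,-0.08,0,-0.13,0,0.02,0,-0.08,0]'

```text
time: 20.6
tool_pos: [0.5813, -0.0717, 0.075]
orientation: [0.997, 0.072, 0.003, 0.003]
wrist_force: [13.0, 2.7, -5.4]
gripper_width: 0.006
```

```bash
python3 st.py
```

```text
[  17.  -145.3   75. ] F press 13.22 0.76 -5.43 t 20.6 yaw 8.25 [0.00333452 0.00294055]
```

Request:
servo_tool --plan '[-0.17,0,0.02,0,-0.06,0,-0.17,0,0.02,0,-0.06,0]'

```text
time: 20.8
tool_pos: [0.578, -0.0725, 0.0749]
orientation: [0.997, 0.072, 0.005, 0.004]
wrist_force: [11.6, 1.3, -5.0]
gripper_width: 0.003
```

```bash
python3 st.py; python3 - <<'E'
from h import *
s,d=grab('wrist');cv2.imwrite('pics/w8.png',d['pixels'])
E
```

```text
[  13.6 -145.6   74.9] F press 11.67 -0.38 -5.01 t 20.8 yaw 8.21 [0.00506016 0.00409425]
```

View pics/w8.png

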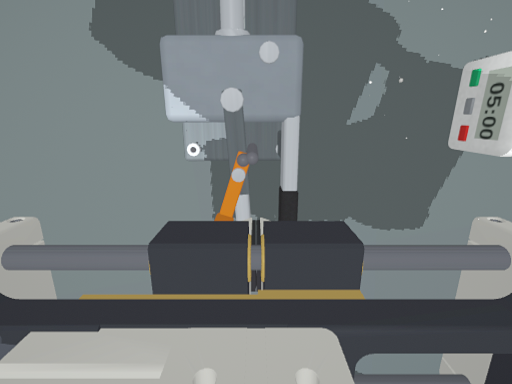

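Request:
servo_tool --plan '[-0.17,0,0.02,0,-0.06,-0.02,-0.17,0,0.02,0,-0.06,-0.02]'

```text
time: 21.05
tool_pos: [0.571, -0.0738, 0.0746]
orientation: [0.997, 0.074, 0.003, 0.005]
wrist_force: [0.3, -0.1, 0.0]
gripper_width: 0.006
```

```bash
python3 st.py
```

```text
[   6.5 -145.8   74.6] F press 0.31 -0.1 0.04 t 21.05 yaw 8.46 [0.00265325 0.00513575]
```

Request:
servo_tool --plan '[-0.17,0,0.02,0,-0.06,-0.02]'

```text
time: 21.15
tool_pos: [0.5653, -0.0744, 0.0739]
orientation: [0.997, 0.075, -0.001, 0.005]
wrist_force: [0.4, 0.3, 0.4]
gripper_width: 0.001
```

```bash
python3 st.py
```

```text
[   0.8 -145.7   73.9] F press 0.46 0.22 0.44 t 21.15 yaw 8.6 [-0.00101961  0.00532917]
```

Request:
servo_tool --plan '[0.4,0,-0.1,0,0,0,0.3,0,-0.6,0,0,0,0,0,-0.9,0,0,0,0,0,-0.9,0,0,0,0,0,-0.8,0,0,0,0,0,0,0,0,0]'

```text
time: 21.75
tool_pos: [0.5804, -0.0706, 0.173]
orientation: [0.997, 0.075, -0.009, 0.004]
wrist_force: [0.1, -0.5, 0.0]
gripper_width: 0.005
```

Request:
servo_tool --plan '[-0.6,0.4,-0.6,0,0,0,-0.6,0.4,-0.6,0,0,0,-0.6,0.4,-0.6,0,0,0,-0.6,0.4,-0.2,0,0,0,-0.6,0.4,0,0,0,0,-0.6,0.4,0,0,0,0,0,0,0,0,0,0]'

```text
time: 22.45
tool_pos: [0.4755, -0.1592, 0.2304]
orientation: [0.997, 0.076, -0.018, 0.002]
wrist_force: [-0.0, 0.4, -0.1]
gripper_width: 0.005
```

```bash
python3 st.py; python3 - <<'E'
from h import *
s,d=grab('wrist');cv2.imwrite('pics/w9.png',d['pixels']);Q=L(cloud(s,d));px=d['pixels'].astype(int)
m=(px[...,2]-px[...,0]>50)&box(Q,-20,20,-30,40,35,65);print(m.sum(),np.percentile(Q[m],[2,50,98],axis=0).round(1).tolist() if m.sum() else '')
b=box(Q,-60,25,-170,-110,80,100);print('tab',b.sum(),np.percentile(Q[b],[3,50,97],axis=0).round(1).tolist() if b.sum() else '')
b=box(Q,-21,21,0,80,64,75);print('block',np.percentile(Q[b],[2,50,98],axis=0).round(1).tolist() if b.sum() else '')
s,d=grab('top');cv2.imwrite('pics/t9.png',cv2.resize(d['pixels'][120:300,100:400],None,fx=2.6,fy=2.6))
E
```

```text
[-100.6 -216.2  230.4] F press 0.02 0.37 -0.05 t 22.45 yaw 8.69 [-0.01759449  0.00183547]
0 
tab 172 [[-23.6, -148.9, 81.4], [-19.1, -142.9, 95.2], [-12.4, -137.0, 97.2]]
block
```

View pics/w9.png

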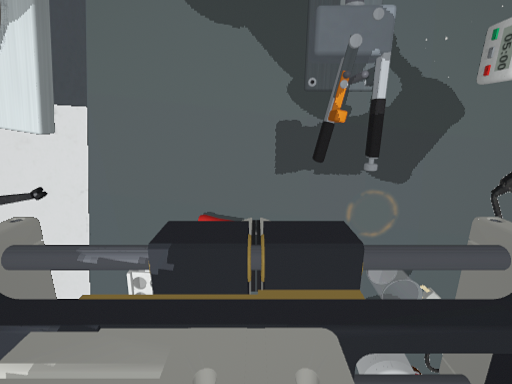

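View pics/t9.png

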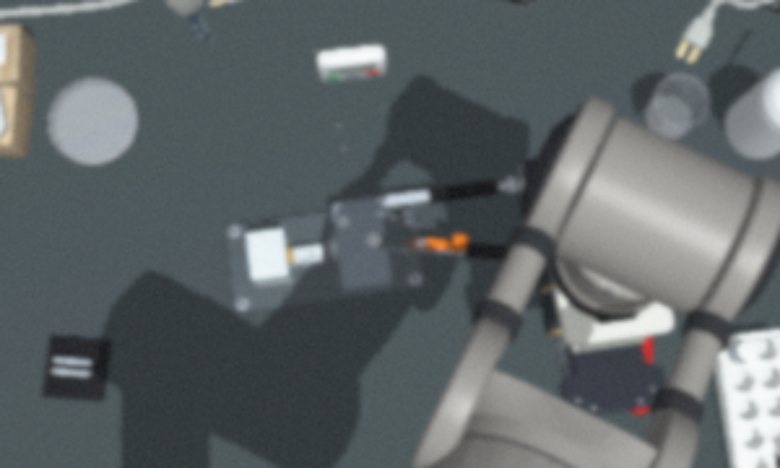

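```bash
python3 - <<'E'
from h import *
plan([(W(0,-60,170),8.5,8)])
E
```

```text
rows 8 max 0.65
0.42,-0.65,0.24,0,0.04,0.01,0.42,-0.65,0.24,0,0.04,0,0.42,-0.64,0.24,0,0.04,0.01,0.42,-0.65,0.24,0,0.04,0,0.42,-0.64,0.24,0,0.04,0.01,0.42,-0.65,0.25,0,0.04,0,0.41,-0.65,0.25,0,0.04,0.01,0.41,-0.64,0.25,0.01,0.05,0
```

Request:
servo_tool --plan '[0.42,-0.65,0.2,0,0.04,0,0.42,-0.65,0.2,0,0.04,0,0.42,-0.65,0.2,0,0.04,0,0.42,-0.65,0.2,0,0.04,0,0.42,-0.65,0.2,0,0.04,0,0.42,-0.65,0.2,0,0.04,0,0.42,-0.65,0.2,0,0.04,0,0.42,-0.65,0.2,0,0.04,0,0,0,0,0,0,0,0,0,0,0,0,0]'

```text
time: 23.55
tool_pos: [0.5565, 0.0267, 0.1714]
orientation: [0.997, 0.08, -0.004, -0.002]
wrist_force: [-0.7, 0.3, -0.3]
gripper_width: 0.001
```

```bash
python3 st.py; python3 - <<'E'
from h import *
s,d=grab('wrist');cv2.imwrite('pics/w10.png',d['pixels']);Q=L(cloud(s,d));px=d['pixels'].astype(int)
cv2.imwrite('pics/w10z.png',cv2.resize(d['pixels'][20:220,180:330],None,fx=3,fy=3,interpolation=cv2.INTER_CUBIC))
m=(px[...,2]-px[...,0]>50)&box(Q,-20,20,-30,40,30,65);print(m.sum(),np.percentile(Q[m],[2,50,98],axis=0).round(1).tolist() if m.sum() else '')
b=box(Q,-21,21,0,80,64,75);print('block',np.percentile(Q[b],[2,50,98],axis=0).round(1).tolist())
E
```

```text
[  7.  -44.3 171.4] F press -0.61 0.41 -0.31 t 23.55 yaw 9.14 [-0.00400345 -0.00181763]
81 [[-8.5, 14.5, 49.8], [-0.2, 16.6, 54.3], [7.8, 18.5, 56.8]]
block [[-20.2, 19.8, 67.4], [0.1, 36.6, 68.9], [20.1, 52.5, 70.3]]
```

View pics/w10z.png

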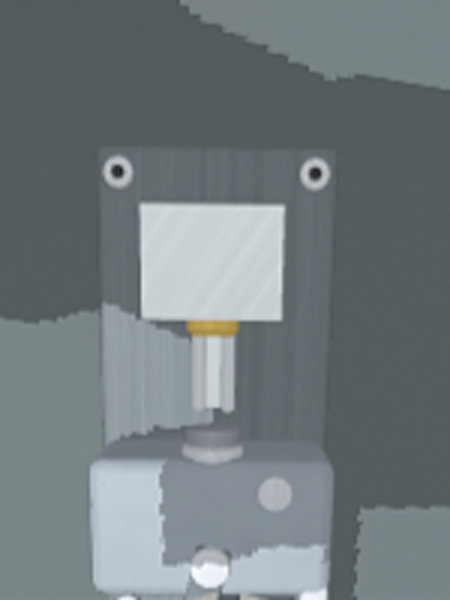

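```bash
python3 - <<'E'
from cell import manip
print(manip.finish_job())
E
```

```text
the job is handed in; nothing more can be done
None
```

The job was handed in at about 23.6 s, of the 72 s allowed. The press snapped over centre and locked on the dowel, and the release lever sprang it open again, leaving the dowel in the socket.

- **Dowel in cradle:** it lay within about 0.5 mm of the cradle's centre, checked with the wrist camera.
- **Locking:** I felt for the bar with the shut fingers and pushed it in small steps. The pushing force peaked at about 18 N, or about 22 N with friction. It fell to 0 at the snap, and I backed off at once. A picture then showed the bar locked at about 0.08 rad inward.
- **Release:** the press stayed locked for about 4 s. I then pulled the orange tab outward about 15 mm with about 13 N sideways, a little over the 12 N expected, and the press sprang open.
- **Last checks:** the tab and bar stand at the open position and the ram is back. The dowel sits in the socket with about 5 to 6 mm of brass showing; the picture measured about 5 mm and the target was 6 mm. The last reading showed no force on the gripper beyond noise. The loose things I could see in the last pictures looked undisturbed, but I did not measure their positions again.

No check failed. The bar's set looked like about +0.01 rad in the pictures, but I did not measure it separately by touch.

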